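# Wedge the short foot of a bag sealer

### The arm

A 6-joint arm with a two-finger parallel gripper is mounted at the origin on the work surface. World frame = base frame: x ahead of the robot, y to its left, z up, the work surface at z = 0. Lengths are in m, angles in rad, forces in N, time in s.
With the tool pointing down it reaches from about 0.375 to 0.975 m from the base axis. Payload 3.8 kg.
Tool frame: the origin (TCP) lies at the very end of the fingers, on their centre line; the grasp point (between the pads) lies 19 mm behind it; z points along the fingers, y is the line along which they close (so a half turn about z gives the same grasp; the last joint's range is limited). The gripper opens to 85 mm and grips with 20 to 120 N. Pads are 22 mm wide; open, the fingers measure 114 mm over their backs; the gripper's body (76 mm by 85 mm) begins 54 mm behind the grasp point. The pads swing forward as they close: fully open they stand 13 mm farther back than shut.
Start: joints at [1.146, 0.264, 1.604, -0, 1.274, -0.037], TCP at [0.255, 0.625, 0.193] pointing down, gripper open.
Joint ranges: [-2.63, 2.63], [-0.94, 2.18], [0.31, 2.57], [-1.31, 4.45], [0, 2.66], [-2.55, 2.55]. Speed limits (rad/s): [2.57, 2.57, 3.14, 3.14, 3.14, 3.14].

### API

Orientations are given as a unit quaternion [w, x, y, z].
In Python, from bench import sensors, imaging, job, finder gives the robot as it stands. The module is installed in compiled form; this text tells all that it offers.
- The arm moves only by the shell command python3 -m jog 'ROWS'. ROWS is JSON, a list of rows, each a list of 3 entries, a list of its own where there are three numbers: the closure, from -1 (fully open) to 1 (shut), then the shift along the world's x, y, z scaled (see below), then the turn about the world's z scaled (see below). A call has 1 to 12 rows; each row is the pose to reach, as a shift and turn from the pose commanded when the call began; what a row does not reach only later rows make up. The controller multiplies each number of a shift by 0.6 m and each number of a turn by 45 degrees. A row lasts 1/12 s, in which the tool goes at most 41.7 mm and 7.16 degrees, less where a joint would pass 70% of its speed; a pose out of reach is approached as far as the arm can. A call with a number of a shift or a turn outside -1 to 1 is refused whole. A call with a gripper value outside its range is refused whole. The fingers move at their own pace and stop on an object; the grip force is fixed at half the most. Time passes only in rows, so rows that repeat a pose let the fingers close. It gives the time, the measured TCP pose, the force, the opening and the grip force at its end, in the units of the state.
- sensors.get_state(): the state, without advancing time (a new reading comes with each control period).
- imaging.snapshot(name): name is "side" or "top"; returns the picture (400x640x3 uint8, blue, green, red); there is no depth.
- imaging.calibration(name): a dict with "fx", "fy", "cx", "cy" (pixels), "eye" and "orientation" of the camera in the world. Camera axes: x right, y down, z forward; pixel columns grow to the right and rows downward; lengths in m; the calibration is good to about 2 mm. A picture is of the moment at which its call begins. calibration takes no time and is no camera call.
- job.hand_in(): hands the job in; it is judged then, once.
Trained networks look in the newest picture that a camera, given by its name, has taken for a name from the list of things; names that differ only in an ending like _2 or _b are one class to them, and where a whole thing is asked for, a point or a joint stands for the part that bears it (a point fixed in the world has none). Each returns a list of dicts, best first, with "conf" (0 to 1); they miss things now and then, are a little off and sometimes report something else, mostly with a low value. They report only what shows in the picture. A call takes as long as a camera call.
- finder.spot_in(target, camera): "xyz" ([x, y, z] in m, in world coordinates, good to about 4 mm: the middle of the surface that is visible of it).
- finder.mark_of(target, camera): "xyz" ([x, y, z] in m, in world coordinates, good to about 4 mm: a listed point, or the origin of a listed thing).
The state is a dict: "clock": time; "joints": joint angles; "qvel": joint speeds; "tau": joint torques, N m; "position": TCP position; "orientation": TCP orientation; "force": force on the tool from outside, world axes, zero at the start; "ft_torque": the same for the moment, N m; "gripper_width": finger opening in m; "grasp_force": force on a finger pad.
Only numpy, scipy, OpenCV 4.12 (cv2) and the standard library are available. Lean on these libraries where they do the work, as an engineer would, in place of code of your own. Each camera call takes 0.05 s, during which the arm holds its last target. There are 200 camera calls.

### The job

The bag sealer does not stand firm: one of its front feet is short and hangs clear of the bench. Push the wooden wedge, thin end first and flat on the bench, squarely under that short foot until it jams tight and the foot really rests on it, but stop before the sealer is visibly lifted, then let go so that the wedge stays jammed. Do not push on the sealer itself, and leave the other things on the bench where they are.

Things in the scene. Friction and masses are not known exactly. Their poses are not given: they have to be found in the camera images.
- wedge: Plain wooden wedge lying flat on the bench, loose, about 60 g; 125 mm long, 36 mm wide, its top sloping evenly from 22.5 mm thick at the heel (-x end) to 2.5 mm at the thin end (+x end): 1 mm of rise per 6.25 mm. Origin: centre of the underside; x along its length to the thin end, y across, z up.
- wedge_tip (a point): Middle of the wedge's thin end, on the underside (62.5 mm along +x from the wedge's origin). The wedge slides with under 1 N until its slope meets the foot; then the push needed is about 1.2 to 1.7 times the load that the foot puts on it. Once jammed it holds itself.
- spacer: A plain flat wooden strip of one thickness, 125 x 36 x 18 mm, lying near the wedge; not a wedge, not needed. Origin: centre of the underside, x along its length.
- sealer: Blue-grey bag sealer, about 5 kg, on a steel plate 220 (x) by 300 (y) mm, 32 to 42 mm above the bench; bare plate in front (-x), housing 97 mm high from x = +10 mm back, lever to 230 mm high at +y. Origin: bench level, under the plate's centre. Front faces mid-bench. Feet at (-90,-130), (90,130), (90,-130) mm; the short one at (-90,130). It cannot slide, only tip up about its rear (+x) feet.
- short_foot (a point): Dark bolt head on the plate's top (42 mm up), straight above the centre of the short round rubber foot (28 mm diameter), 20 mm from the plate's front edge. The gap under the foot differs every time and is not measured: 5 to 14 mm. An upward load of 8 to 14 N there starts to lift the sealer; below that it stays put. At least 170 mm of free bench in front.
- jar_a: Jar, 68 mm diameter, 95 mm high, standing on the bench (bystander). Origin: centre of its underside.
- jar_b: Another such jar (bystander). Origin: centre of its underside.
- carton_a: Flat white carton 100 x 140 x 35 mm lying on the bench (bystander). Origin: centre of its underside.
- label_roll: Roll of labels 90 mm diameter, 50 mm high, lying flat on the bench (bystander). Origin: centre of its underside.
- screwdriver: Screwdriver lying on the bench (bystander). x along its length.
- tape_stand: Black tape dispenser 70 x 160 mm, about 115 mm high, standing on the bench (bystander). Origin: centre of its underside.

How it is judged:
By the outcome, as a careful person would: the job done as asked, in the order asked, and still so for the second after the job is handed in, with the robot touching nothing.
It also fails if it takes over 48 s, if anything falls off the work surface, if the arm or the gripper's body presses on something with over 40 N, if the wrist force passes 120 N, or if a joint passes its speed limit or range.

## Working session

There is one attempt and no reset: what is moved stays moved. The work goes in short steps, Python scripts to look and compute and a shell command to move; the robot and the scene stay as the last step left them, time stands still between calls to the robot, and variables do not carry over. Pictures are saved under pics/ and viewed, at most 10 in all, crops included, and the job is handed in when it is done.

```bash
mkdir -p pics
python3 - <<'E'
from bench import sensors, imaging, job, finder
import cv2, numpy as np
for c in("top","side"):
    cv2.imwrite(f"pics/{c}0.png",imaging.snapshot(c))
    k=imaging.calibration(c);print(c,{a:np.round(b,4).tolist() for a,b in k.items()})
    for t in("wedge","wedge_tip","spacer","sealer","short_foot"):
        print(t,[(np.round(d["xyz"],4).tolist(),round(d["conf"],2)) for d in finder.mark_of(t,c)[:3]])
    for t in ("wedge","spacer"): print("spot",t,[(np.round(d["xyz"],4).tolist(),round(d["conf"],2)) for d in finder.spot_in(t,c)[:3]])
s=sensors.get_state();print(s["clock"],s["position"],s["orientation"],s["force"],s["gripper_width"])
E
```

```text
top {'fx': 457.8803, 'fy': 457.8803, 'cx': 321.0493, 'cy': 201.9884, 'eye': [0.4818, 0.05, 1.3087], 'orientation': [0.0269, -0.6973, 0.7158, -0.0278]}
wedge [([0.6141, 0.2249, 0.003], 0.71)]
wedge_tip [([0.6237, 0.1638, -0.0037], 0.66), ([0.3821, 0.1032, 0.0009], 0.25)]
spacer [([0.4603, 0.1853, 0.0027], 0.75)]
sealer [([0.4992, -0.2521, 0.0007], 0.67)]
short_foot [([0.6067, -0.1377, 0.0415], 0.93), ([0.6264, 0.1629, 0.0014], 0.59)]
spot wedge [([0.6199, 0.2278, 0.0139], 0.63)]
spot spacer [([0.4638, 0.1799, 0.0233], 0.81)]
side {'fx': 388.7059, 'fy': 388.7059, 'cx': 319.552, 'cy': 199.2102, 'eye': [0.1299, -0.5058, 0.7521], 'orientation': [-0.3622, 0.8701, -0.3069, 0.1328]}
wedge [([0.6163, 0.2276, 0.004], 0.94)]
wedge_tip [([0.6237, 0.1616, -0.0015], 0.66), ([0.747, -0.2852, -0.0019], 0.3)]
spacer [([0.4629, 0.1856, -0.0018], 0.75)]
sealer [([0.4986, 0.403, 0.0027], 0.73), ([0.4938, -0.2521, 0.0011], 0.66)]
short_foot [([0.6034, -0.1382, 0.0394], 0.89)]
spot wedge [([0.614, 0.2282, 0.0114], 0.87), ([0.4636, -0.2891, 0.0934], 0.74)]
spot spacer [([0.4587, 0.1755, 0.0179], 0.83)]
0.8 [0.2552708  0.6248795  0.19293142] [2.56759273e-06 1.92696481e-01 9.81258409e-01 2.75562840e-05] [ 0.41432203  0.68555308 -0.36818653] 0.08561602567533334
```

View pics/top0.png

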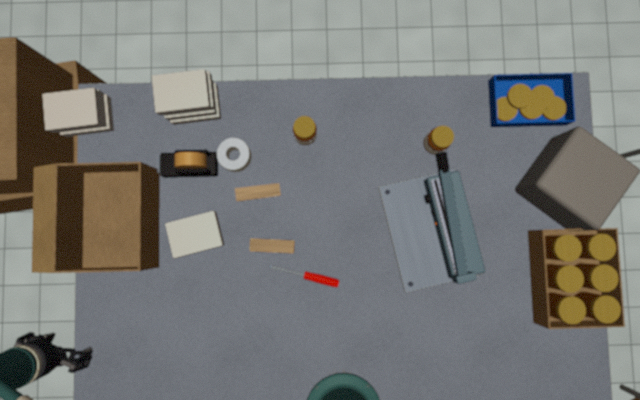

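View pics/side0.png

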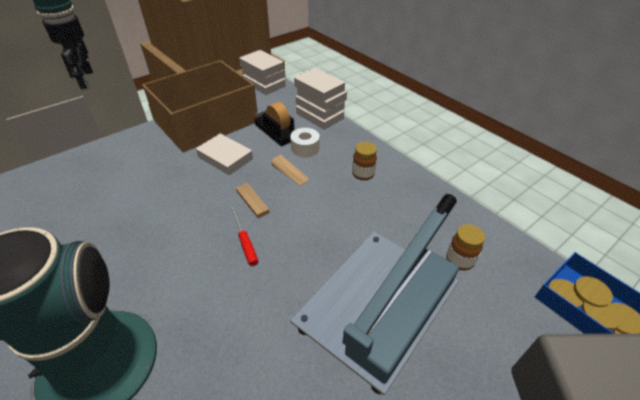

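The top view shows the wedge near (257,192), the spacer near (271,245), and the plate with bolts at about (388,192) and (410,284). The short foot is the far one, at (388,192). In the side view the wedge is near (290,170). Next I'll measure both axes and check which strip tapers.

```bash
cat > h.py <<'E'
from bench import sensors, imaging, job, finder
import cv2, numpy as np
from scipy.spatial.transform import Rotation as R
def ray(c,px,z):
    k=imaging.calibration(c);w,x,y,q=k["orientation"]
    d=R.from_quat([x,y,q,w]).apply([(px[0]-k["cx"])/k["fx"],(px[1]-k["cy"])/k["fy"],1]);e=np.array(k["eye"])
    return e+d*(z-e[2])/d[2]
def proj(c,p):
    k=imaging.calibration(c);w,x,y,q=k["orientation"]
    v=R.from_quat([x,y,q,w]).inv().apply(np.array(p)-k["eye"])
    return v[0]/v[2]*k["fx"]+k["cx"],v[1]/v[2]*k["fy"]+k["cy"]
def wood(im,c,near):
    b=im.astype(int);m=((b[...,2]-b[...,0])>25).astype(np.uint8)
    n,l,s,ce=cv2.connectedComponentsWithStats(m)
    i=1+np.argmin(np.linalg.norm(ce[1:]-near,axis=1));ys,xs=np.where(l==i)
    return np.c_[xs,ys].astype(np.float32)
def axis(P):
    P=np.array(P)[:,:2].astype(np.float32);r=cv2.minAreaRect(P);b=cv2.boxPoints(r)
    e=b[1]-b[0];f=b[2]-b[1];L=e if np.linalg.norm(e)>np.linalg.norm(f) else f
    return np.array(r[0]),r[1],np.degrees(np.arctan2(L[1],L[0]))
E
python3 - <<'E'
from h import *
t=cv2.imread("pics/top0.png");s=cv2.imread("pics/side0.png")
for nm,c,im,n in(("wedge","top",t,(257,192)),("spacer","top",t,(271,245)),("wedge","side",s,(290,170))):
    P=wood(im,c,n);z=.012 if nm=="wedge" else .018
    print(nm,c,len(P),axis([ray(c,p,z) for p in P]))
def dark(c,im,n):
    x,y=n;g=cv2.cvtColor(im,cv2.COLOR_BGR2GRAY)[y-5:y+6,x-5:x+6].astype(float)
    w=np.clip(np.median(g)-15-g,0,None);yy,xx=np.mgrid[y-5:y+6,x-5:x+6]
    return (w*xx).sum()/w.sum(),(w*yy).sum()/w.sum()
for c,im,ns in(("top",t,[(388,192),(410,284)]),("side",s,[(376,239),(304,317)])):
    q=[dark(c,im,n) for n in ns];a,b=[ray(c,p,.043) for p in q];d=a-b
    print(c,q,a,b,np.linalg.norm(d),"sealer y dir deg",np.degrees(np.arctan2(d[1],d[0])))
A=cv2.resize(t[170:270,220:420],(800,400),interpolation=2);B=cv2.resize(s[140:230,225:325],None,fx=2,fy=2,interpolation=2)
C=np.zeros((580,800,3),np.uint8);C[:400]=A;C[400:580,:200]=B
D=cv2.resize(s[225:330,285:395],None,fx=1.7,fy=1.7,interpolation=2)[:180];C[400:400+len(D),300:300+D.shape[1]]=D
cv2.imwrite("pics/z0.png",C)
E
```

```text
wedge top 592 (array([0.61658895, 0.22716358]), (0.037945207208395004, 0.12742863595485687), np.float32(-84.74212))
spacer top 593 (array([0.46320751, 0.18905616]), (0.12584750354290009, 0.03754515200853348), np.float32(85.904564))
wedge side 484 (array([0.61383438, 0.22696778]), (0.14897646009922028, 0.0477324016392231), np.float32(89.95273))
top [(np.float64(387.0856643356643), np.float64(191.57867132867133)), (np.float64(410.16257668711654), np.float64(283.60276073619633))] [ 0.60404863 -0.13711852  0.043     ] [ 0.34968429 -0.19076446  0.043     ] 0.25995980671213775 sealer y dir deg 11.909264855165295
side [(np.float64(375.56612903225806), np.float64(239.1274193548387)), (np.float64(303.81150793650795), np.float64(317.99603174603175))] [ 0.60635629 -0.13802067  0.043     ] [ 0.35186818 -0.19261004  0.043     ] 0.26027715294470694 sealer y dir deg 12.106854876272196
```

View pics/z0.png

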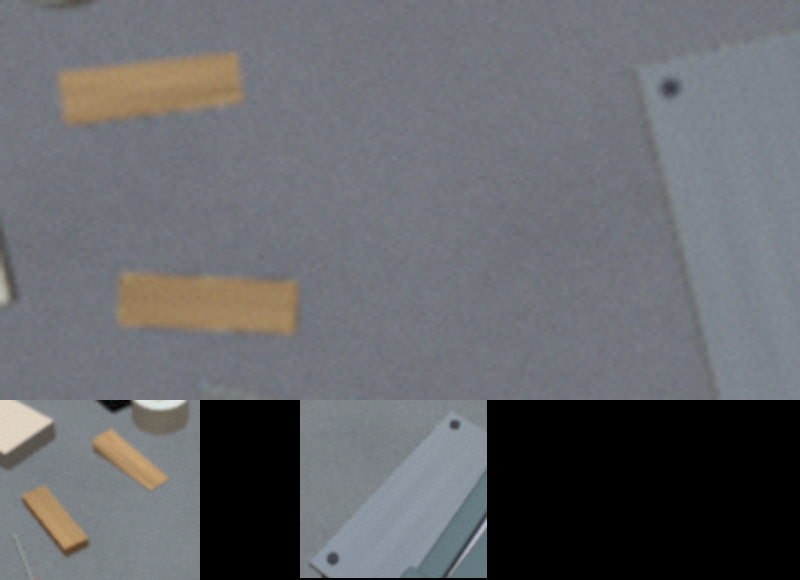

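The side view confirms that the upper strip is the wedge, with its thin end towards the sealer. The wedge axis is at about -84.5° and the sealer's x axis at -78°. The label roll is close to the grip spot, so I'll approach with the fingers partly closed.

```bash
python3 -m jog '[[-0.3,[0.594,-0.594,0],-1],[-0.3,[0.594,-0.594,0],-1],[-0.3,[0.594,-0.594,0],-1],[-0.3,[0.594,-0.594,0],-1],[-0.3,[0.594,-0.594,0],-1],[-0.3,[0.594,-0.594,0],-1],[-0.3,[0.594,-0.594,0],-1],[-0.3,[0.594,-0.594,0],-1],[-0.3,[0.594,-0.594,0],-1],[-0.3,[0.594,-0.594,0],-1],[-0.3,[0.594,-0.594,0],-1],[-0.3,[0.594,-0.594,0],-1]]'
python3 -m jog '[[-0.3,[0,0,-0.1],-0.384],[-0.3,[0,0,-0.1],-0.384],[-0.3,[0,0,-0.18],-0.384],[-0.3,[0,0,-0.18],-0.384],[-0.3,[0,0,-0.18],-0.384],[-0.3,[0,0,-0.18],-0.384]]'
python3 - <<'E'
from h import *
s=sensors.get_state();p=s["position"];w,x,y,z=s["orientation"]
r=R.from_quat([x,y,z,w]).as_matrix();print(s["clock"],p,s["gripper_width"],r[:,1],np.degrees(np.arctan2(r[1,1],r[0,1])))
C=np.zeros((600,800,3),np.uint8)
for c,o in(("top",0),("side",300)):
    im=imaging.snapshot(c);
    if c=="side":
        print(finder.mark_of("wedge",c)[:2],finder.mark_of("label_roll",c)[:1])
    a=(int(proj(c,p)[0]),int(proj(c,p)[1]))
    q=im[max(a[1]-50,0):a[1]+50,a[0]-65:a[0]+65];q=cv2.resize(q,None,fx=3,fy=3,interpolation=2);C[o:o+len(q),:q.shape[1]]=q
    # predicted wedge corners
cv2.imwrite("pics/g1.png",C[:, :400])
E
```

```text
clock: 1.8
position: [0.61, 0.2697, 0.1931]
orientation: [0.0, 0.554, 0.833, 0.0]
force: [-0.3, 0.9, 1.3]
gripper_width: 0.0557
grasp_force: 0.0
clock: 2.3
position: [0.6088, 0.2715, 0.0853]
orientation: [-0.0, 0.672, 0.741, -0.0]
force: [0.7, -0.2, 0.3]
gripper_width: 0.0555
grasp_force: 0.0
2.3 [0.60875375 0.27152753 0.08534425] 0.05554627844902794 [ 9.95214151e-01  9.77167885e-02 -4.71134755e-04] 5.607708720695735
[{'xyz': [0.6173, 0.2303, 0.0018], 'conf': 0.65}] [{'xyz': [0.7189, 0.2875, -0.0025], 'conf': 0.64}]
```

View pics/g1.png

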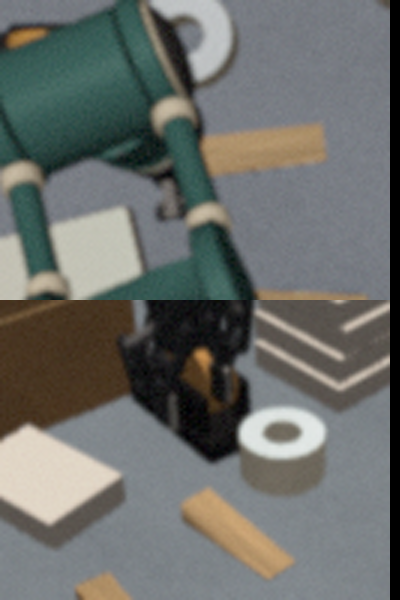

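```bash
python3 -m jog '[[-0.3,[0,0,-0.05],0],[-0.3,[0,0,-0.09],0],[-0.3,[0,0,-0.115],0],[-0.3,[0,0,-0.132],0],[-0.3,[0,0,-0.132],0],[-0.3,[0,0,-0.132],0],[-0.3,[0,0,-0.132],0]]'
```

```text
clock: 3.08
position: [0.6101, 0.2719, 0.0073]
orientation: [0.001, 0.672, 0.74, 0.001]
force: [-0.1, -0.1, 0.2]
gripper_width: 0.0553
grasp_force: 0.0
```

```bash
python3 -m jog '[[-0.3,[0,0,-0.006],0],[-0.3,[0,0,-0.006],0],[0.3,[0,0,-0.006],0],[0.3,[0,0,-0.006],0],[0.3,[0,0,-0.006],0],[0.3,[0,0,-0.006],0],[0.3,[0,0,-0.006],0],[0.3,[0,0,-0.006],0],[0.3,[0,0,-0.006],0]]'
python3 - <<'E'
from h import *
s=sensors.get_state();print(s["position"],s["force"],s["gripper_width"])
for c in("top","side"):
    im=imaging.snapshot(c)
    for t in("wedge","wedge_tip"):print(c,t,[(np.round(d["xyz"],4).tolist(),round(d["conf"],2)) for d in finder.mark_of(t,c)[:2]])
E
```

```text
clock: 3.83
position: [0.6088, 0.2713, 0.0021]
orientation: [0.0, 0.672, 0.74, -0.0]
force: [0.0, -0.2, 0.6]
gripper_width: 0.03
grasp_force: 0.0
[0.6088089  0.27130743 0.00208183] [ 0.00378563 -0.18128119  0.57844498] 0.030045007843189597
top wedge [([0.6187, 0.2258, 0.0016], 0.79)]
top wedge_tip []
side wedge [([0.6165, 0.2252, -0.0015], 0.97)]
side wedge_tip [([0.6271, 0.1657, 0.0002], 0.91)]
```

Run:
```python
from h import *
C=np.zeros((600,560,3),np.uint8)
p=sensors.get_state()["position"]
for c,o in(("top",0),("side",300)):
    im=imaging.snapshot(c);x,y=map(int,proj(c,p))
    q=cv2.resize(im[y-37:y+38,x-60:x+80],None,fx=4,fy=4,interpolation=2);C[o:o+len(q)]=q
    print(x,y)
cv2.imwrite("pics/g2.png",C)
```

```text
242 195
278 165
```

View pics/g2.png

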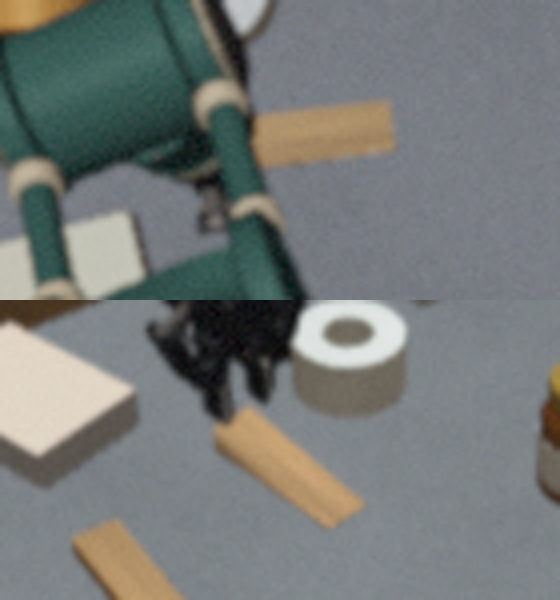

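Run:
```python
from h import *
s=sensors.get_state();p=s["position"];w,x,y,z=s["orientation"];r=R.from_quat([x,y,z,w]).as_matrix();print(np.round(r,3))
for dz in(0,.005,.02):
  for dy in(0,.02,.03):
    print(dz,dy,[np.round(proj("side",p+np.array([a,dy,dz])),1).tolist() for a in(-.022,.022)])
print(s["joints"],s["force"])
c=np.array([.6165,.2265,0]);u=np.array([.0958,-.9954,0]);v=np.array([.9954,.0958,0])
print("heel top corners",[np.round(proj("side",c-u*.0625+k*v*.018+[0,0,.0225]),1).tolist() for k in(-1,1)])
```

```text
[[-0.096  0.995 -0.   ]
 [ 0.995  0.096 -0.   ]
 [-0.    -0.    -1.   ]]
0 0 [[272.1, 168.0], [284.2, 162.2]]
0 0.02 [[268.4, 164.7], [280.4, 159.0]]
0 0.03 [[266.6, 163.0], [278.5, 157.4]]
0.005 0 [[272.0, 166.7], [284.1, 160.9]]
0.005 0.02 [[268.3, 163.4], [280.3, 157.7]]
0.005 0.03 [[266.4, 161.7], [278.4, 156.1]]
0.02 0 [[271.6, 162.8], [283.8, 157.0]]
0.02 0.02 [[267.8, 159.5], [280.0, 153.8]]
0.02 0.03 [[266.0, 157.8], [278.1, 152.2]]
[ 3.81886835e-01  4.16797114e-01  1.77768957e+00 -2.24299154e-05
  9.47164825e-01  2.85879045e-01] [ 0.07767672  0.99543347 -0.34254857]
heel top corners [[270.3, 159.3], [279.5, 154.1]]
```

```bash
python3 - <<'E'
from h import *
p=np.array([.2553,.6249,.1929])
for c in("side","top"):
  for dz in(0,.013,.04): print(c,dz,[np.round(proj(c,p+k*np.array([.378,.925,0])*.05+[0,0,dz]),1).tolist() for k in(-1,0,1)])
im=cv2.imread("pics/side0.png")[40:115,40:130]
t=cv2.imread("pics/top0.png")[325:400,30:120]
cv2.imwrite("pics/s1.png",cv2.resize(np.hstack([im,t]),None,fx=4,fy=4,interpolation=2))
E
python3 -m jog '[[-0.3,[0,0,0],0],[-0.3,[0,0,0],0],[-0.3,[0,0,0],0],[-0.3,[0,0,-0.003],0],[-0.3,[0,0,-0.006],0],[-0.3,[0,0,-0.006],0],[-0.3,[0,0,-0.006],0]]'
```

```text
side 0 [[92.4, 107.6], [94.3, 98.2], [96.1, 89.5]]
side 0.013 [[90.4, 103.3], [92.4, 94.0], [94.3, 85.3]]
side 0.04 [[86.2, 94.0], [88.4, 84.9], [90.4, 76.3]]
top 0 [[102.0, 346.5], [82.7, 338.9], [63.5, 331.4]]
top 0.013 [[99.4, 347.8], [79.9, 340.1], [60.4, 332.5]]
top 0.04 [[93.7, 350.6], [73.7, 342.7], [53.8, 334.9]]
clock: 4.82
position: [0.6085, 0.2712, -0.0019]
orientation: [-0.0, 0.672, 0.74, -0.0]
force: [-0.3, -0.2, -0.3]
gripper_width: 0.0556
grasp_force: 0.0
```

View pics/s1.png

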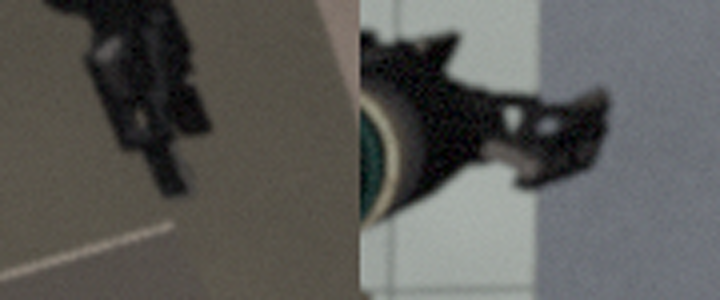

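The fingers closed to 30 mm on nothing. Reported z = -2 mm shows no contact, and in the pictures the fingertips sit about 35–40 mm above the reported TCP. So reported height doesn't match the real height. I'll descend carefully, watching force and picture.

```bash
python3 -m jog '[[-0.3,[0,0,-0.008],0],[-0.3,[0,0,-0.012],0],[-0.3,[0,0,-0.016],0],[-0.3,[0,0,-0.016],0],[-0.3,[0,0,-0.016],0]]'
python3 - <<'E'
from h import *
C=np.zeros((600,560,3),np.uint8)
for c,o,(x,y) in(("top",0,(242,195)),("side",300,(278,165))):
    im=imaging.snapshot(c)
    q=cv2.resize(im[y-37:y+38,x-60:x+80],None,fx=4,fy=4,interpolation=2);C[o:o+len(q)]=q
cv2.imwrite("pics/g3.png",C)
E
```

```text
clock: 5.23
position: [0.6085, 0.2712, -0.0116]
orientation: [-0.0, 0.672, 0.74, -0.0]
force: [-0.0, -0.0, -0.0]
gripper_width: 0.0557
grasp_force: 0.0
```

View pics/g3.png

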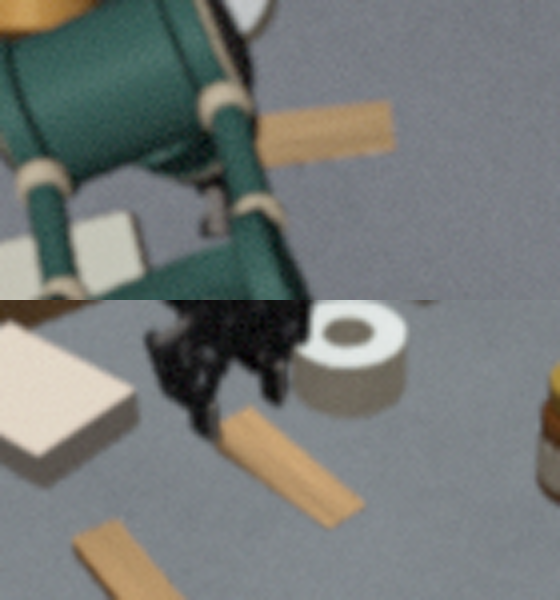

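```bash
python3 -m jog '[[-0.3,[0,0,-0.007],0],[-0.3,[0,0,-0.014],0],[-0.3,[0,0,-0.02],0],[-0.3,[0,0,-0.02],0]]'
python3 - <<'E'
from h import *
C=np.zeros((600,560,3),np.uint8)
for c,o,(x,y) in(("top",0,(242,195)),("side",300,(278,165))):
    im=imaging.snapshot(c)
    q=cv2.resize(im[y-37:y+38,x-60:x+80],None,fx=4,fy=4,interpolation=2);C[o:o+len(q)]=q
cv2.imwrite("pics/g4.png",C[300:])
E
```

```text
clock: 5.67
position: [0.6078, 0.2709, -0.0245]
orientation: [-0.0, 0.672, 0.74, -0.001]
force: [0.2, 0.0, -0.5]
gripper_width: 0.0555
grasp_force: 0.0
```

View pics/g4.png

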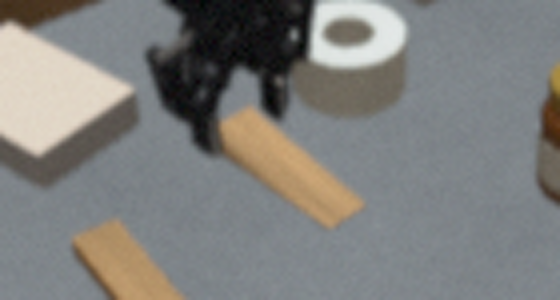

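```bash
python3 -m jog '[[-0.3,[0,0,-0.005],0],[-0.3,[0,0,-0.01],0],[-0.3,[0,0,-0.01],0],[-0.3,[0,0,-0.01],0]]'; python3 -m jog '[[-0.1,[0,0,0],0],[0.1,[0,0,0],0],[0.3,[0,0,0],0],[0.3,[0,0,0],0],[0.3,[0,0,0],0],[0.3,[0,0,0],0],[0.3,[0,0,0],0]]'
```

```text
clock: 6.1
position: [0.6085, 0.2712, -0.0295]
orientation: [-0.0, 0.672, 0.74, -0.0]
force: [-1.1, -0.8, 0.3]
gripper_width: 0.0552
grasp_force: 0.0
clock: 6.68
position: [0.6096, 0.2716, -0.0284]
orientation: [0.0, 0.672, 0.74, 0.001]
force: [0.4, -0.2, 4.4]
gripper_width: 0.0341
grasp_force: 59.4
```

Gripped at 59 N. I'll slide the wedge on the bench to just in front of the foot while turning it +6.4°, swinging wide of the jar.

```bash
python3 -m jog '[[0.3,[-0.02,-0.02,0.001],0.03],[0.3,[-0.05,-0.06,0.001],0.06],[0.3,[-0.075,-0.1,0.001],0.1],[0.3,[-0.09,-0.15,0.001],0.142],[0.3,[-0.095,-0.2,0.001],0.142],[0.3,[-0.095,-0.25,0.001],0.142],[0.3,[-0.095,-0.3,0.001],0.142],[0.3,[-0.085,-0.35,0.001],0.142],[0.3,[-0.075,-0.39,0.001],0.142],[0.3,[-0.065,-0.42,0.001],0.142],[0.3,[-0.059,-0.434,0.001],0.142],[0.3,[-0.059,-0.434,0.001],0.142]]'
cat > m.py <<'E'
from h import *
s=sensors.get_state();p=s["position"];w,x,y,z=s["orientation"];r=R.from_quat([x,y,z,w]).as_matrix()
print(s["clock"],np.round(p,4),np.round(s["force"],1),s["gripper_width"],np.degrees(np.arctan2(r[1,1],r[0,1])))
F=np.array([.605,-.1375]);u=np.array([.2079,-.9781]);v=np.array([.9781,.2079])
T=p[:2]+.108*u
print("pred tip",T)
for c in("top","side"):
    im=imaging.snapshot(c);cv2.imwrite(f"pics/m_{c}.png",im)
    for t in("wedge","wedge_tip","short_foot"):
        for d in finder.mark_of(t,c)[:1]:
            q=np.array(d["xyz"][:2])-F;print(c,t,np.round(d["xyz"],4),round(d["conf"],2),"along,lat from foot mm",np.round(1e3*np.array([q@u,q@v]),1))
    P=wood(im,c,np.array(proj(c,[*(T-.03*u),.008])));G=np.array([ray(c,k,.006) for k in P])[:,:2]
    a=(G-F)@u;l=(G-F)@v
    print(c,len(P),"end along",np.round(1e3*np.percentile(a,98),1));
    for lo in(.01,.02,.03,.04):
        m=abs(a-(a.max()-lo))<.005
        if m.sum():print("  lat mid",np.round(1e3*(l[m].min()+l[m].max())/2,1),"w",np.round(1e3*np.ptp(l[m]),1))
E
python3 m.py
```

```text
clock: 7.68
position: [0.5742, 0.0092, -0.0284]
orientation: [0.0, 0.631, 0.776, 0.0]
force: [0.4, -2.0, 3.3]
gripper_width: 0.0342
grasp_force: 59.5
7.6833 [ 0.5742  0.0092 -0.0284] [ 0.4 -2.   3.3] 0.034222259688297625 11.766786380692253
pred tip [ 0.59664502 -0.09641975]
top short_foot [ 0.6041 -0.1381  0.0418] 0.64 along,lat from foot mm [ 0.4 -1. ]
top 49 end along -56.1
  lat mid -23.9 w 13.8
  lat mid -21.5 w 11.8
  lat mid -26.8 w 8.3
side wedge [ 0.5843 -0.0325 -0.0014] 0.95 along,lat from foot mm [-107.     1.6]
side wedge_tip [ 0.5997 -0.094  -0.0026] 0.72 along,lat from foot mm [-43.6   3.9]
side short_foot [ 0.6047 -0.1391  0.0388] 0.94 along,lat from foot mm [ 1.5 -0.6]
side 628 end along -43.0
  lat mid 2.5 w 38.9
  lat mid 2.7 w 39.6
  lat mid 3.8 w 41.0
  lat mid 3.0 w 41.6
```

Run:
```python
from h import *
C=np.zeros((600,640,3),np.uint8)
F=np.array([.605,-.1375]);u=np.array([.2079,-.9781]);v=np.array([.9781,.2079])
for c,o,(x,y) in(("top",0,(350,200)),("side",300,(350,215))):
    im=cv2.imread(f"pics/m_{c}.png")
    q=cv2.resize(im[y-37:y+38,x-80:x+80],None,fx=4,fy=4,interpolation=2)
    for l in(-.018,0,.018):
        e=[proj(c,[*(F+a*u+l*v),0]) for a in(-.1,-.02)]
        e=[(int((i-x+80)*4),int((j-y+37)*4)) for i,j in e];cv2.line(q,*e,(0,0,255),1)
    C[o:o+len(q)]=q
cv2.imwrite("pics/a1.png",C)
```

```text
(no output)
```

View pics/a1.png

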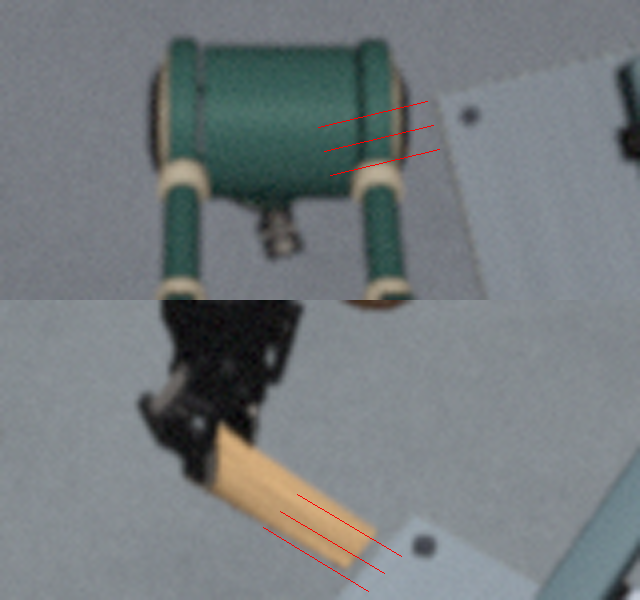

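The tip is about 2 mm off laterally, towards +x, and the angle is good. I'll correct 2 mm and advance 38 mm, which is still short of any possible contact.

```bash
python3 -m jog '[[0.3,[-0.002,-0.005,0],0.005],[0.3,[-0.001,-0.015,0],0.005],[0.3,[0.001,-0.025,0],0.005],[0.3,[0.004,-0.035,0],0.005],[0.3,[0.006,-0.045,0],0.005],[0.3,[0.008,-0.055,0],0.005],[0.3,[0.01,-0.0626,0],0.005],[0.3,[0.01,-0.0626,0],0.005],[0.3,[0.01,-0.0626,0],0.005],[0.3,[0.01,-0.0626,0],0.005]]'; python3 m.py
```

```text
clock: 8.92
position: [0.5796, -0.0277, -0.0284]
orientation: [0.001, 0.628, 0.778, -0.0]
force: [1.4, -2.7, 3.8]
gripper_width: 0.0346
grasp_force: 59.6
8.9167 [ 0.5796 -0.0277 -0.0284] [ 1.4 -2.7  3.8] 0.03462220311960907 12.122800444692057
pred tip [ 0.60202876 -0.13331664]
top wedge [ 0.4984 -0.2526  0.0028] 0.63 along,lat from foot mm [  90.4 -128.2]
top short_foot [ 0.6036 -0.1373  0.0433] 0.9 along,lat from foot mm [-0.5 -1.3]
top 45 end along -8.3
  lat mid -30.0 w 11.8
  lat mid -28.4 w 12.5
  lat mid -32.9 w 9.0
side wedge [ 0.5922 -0.0733 -0.0014] 0.82 along,lat from foot mm [-65.5   0.8]
side wedge_tip [ 6.073e-01 -1.318e-01  2.000e-04] 0.83 along,lat from foot mm [-5.1  3.4]
side 488 end along -34.8
  lat mid 2.0 w 43.0
  lat mid 2.0 w 42.1
  lat mid 2.3 w 45.0
  lat mid 2.3 w 44.1
```

```bash
python3 -m jog '[[0.3,[-0.001,-0.003,0.001],0],[0.3,[-0.0005,-0.006,0.001],0],[0.3,[0.0002,-0.0095,0.001],0],[0.3,[0.0002,-0.0095,0.001],0],[0.3,[0.0002,-0.0095,0.001],0],[0.3,[0.0002,-0.0095,0.001],0]]'
```

```text
clock: 9.82
position: [0.579, -0.0322, -0.0283]
orientation: [-0.0, 0.629, 0.778, -0.0]
force: [-0.1, 1.4, 2.4]
gripper_width: 0.0339
grasp_force: 59.3
```

```bash
python3 -m jog '[[0.3,[0.0007,-0.0033,0],0],[0.3,[0.0014,-0.0065,0],0],[0.3,[0.0021,-0.0098,0],0],[0.3,[0.0021,-0.0098,0],0],[0.3,[0.0021,-0.0098,0],0]]'
```

```text
clock: 10.23
position: [0.5806, -0.0386, -0.0282]
orientation: [-0.0, 0.629, 0.778, -0.0]
force: [-0.3, 0.2, -0.6]
gripper_width: 0.0345
grasp_force: 59.1
```

```bash
python3 -m jog '[[0.3,[0.0007,-0.0033,0],0],[0.3,[0.0014,-0.0065,0],0],[0.3,[0.0021,-0.0098,0],0],[0.3,[0.0021,-0.0098,0],0],[0.3,[0.0021,-0.0098,0],0]]'
```

```text
clock: 10.65
position: [0.5821, -0.0443, -0.0279]
orientation: [0.0, 0.629, 0.778, 0.0]
force: [0.9, -0.1, -0.0]
gripper_width: 0.034
grasp_force: 59.1
```

```bash
python3 -c "
from h import *
for i in range(6):
  imaging.snapshot('side');print(np.round(sensors.get_state()['force'],1))"
```

```text
[-0.2  1.2 -1.1]
[-0.  -0.5 -0.4]
[ 1.3  0.3 -1.5]
[-0.3 -0.5 -0.7]
[ 0.4 -0.  -0.9]
[ 0.1  0.  -0.9]
```

```bash
python3 -m jog '[[0.3,[0.0007,-0.0033,-0.0015],0],[0.3,[0.0014,-0.0065,-0.0015],0],[0.3,[0.0021,-0.0098,-0.0015],0],[0.3,[0.0021,-0.0098,-0.0015],0],[0.3,[0.0021,-0.0098,-0.0015],0]]'; python3 -c "
from h import *
f=[]
for i in range(4):
  imaging.snapshot('side');f.append(sensors.get_state()['force'])
print(np.mean(f,0))"
```

```text
clock: 11.37
position: [0.5839, -0.0504, -0.0284]
orientation: [0.001, 0.629, 0.778, 0.0]
force: [0.5, -0.1, 2.7]
gripper_width: 0.0342
grasp_force: 59.5
[ 0.24843131 -0.53214233  3.2597971 ]
```

```bash
python3 -m jog '[[0.3,[0.0007,-0.0033,0],0],[0.3,[0.0014,-0.0065,0],0],[0.3,[0.0021,-0.0098,0],0],[0.3,[0.0021,-0.0098,0],0],[0.3,[0.0021,-0.0098,0],0]]'
```

```text
clock: 11.98
position: [0.5849, -0.0556, -0.0284]
orientation: [0.0, 0.629, 0.778, 0.0]
force: [-0.6, 1.2, 5.4]
gripper_width: 0.0343
grasp_force: 59.7
```

```bash
python3 -c "
from h import *
f=[]
for i in range(4):
  imaging.snapshot('side');f.append(sensors.get_state()['force'])
print(np.mean(f,0))"
```

```text
[-0.35177059  1.71752425  5.2783789 ]
```

```bash
python3 -m jog '[[0.3,[0.0005,-0.0025,0],0],[0.3,[0.001,-0.0049,0],0],[0.3,[0.001,-0.0049,0],0],[0.3,[0.001,-0.0049,0],0]]'; python3 -c "
from h import *
f=[]
for i in range(4):
  imaging.snapshot('side');f.append(sensors.get_state()['force'])
print(np.mean(f,0),sensors.get_state()['position'])"
```

```text
clock: 12.52
position: [0.5855, -0.0584, -0.0284]
orientation: [-0.0, 0.629, 0.778, 0.0]
force: [-0.3, 1.5, 5.8]
gripper_width: 0.0344
grasp_force: 59.8
[-0.35147465  1.90682963  5.44253562] [ 0.58542022 -0.0584002  -0.02843593]
```

```bash
python3 -m jog '[[0.3,[0.0005,-0.0025,0],0],[0.3,[0.001,-0.0049,0],0],[0.3,[0.0017,-0.0082,0],0],[0.3,[0.0017,-0.0082,0],0],[0.3,[0.0017,-0.0082,0],0]]'; python3 -c "
from h import *
f=[]
for i in range(4):
  imaging.snapshot('side');f.append(sensors.get_state()['force'])
print(np.mean(f,0),sensors.get_state()['position'])"
```

```text
clock: 13.13
position: [0.5865, -0.0634, -0.0284]
orientation: [-0.0, 0.629, 0.778, 0.0]
force: [0.4, 2.5, 5.4]
gripper_width: 0.0342
grasp_force: 59.8
[-0.53392889  2.0529233   5.30276292] [ 0.58647126 -0.06338439 -0.02840088]
```

```bash
python3 -m jog '[[0.3,[0.0005,-0.0025,0],0],[0.3,[0.001,-0.0049,0],0],[0.3,[0.0017,-0.0082,0],0],[0.3,[0.0017,-0.0082,0],0],[0.3,[0.0017,-0.0082,0],0]]'; python3 -c "
from h import *
f=[]
for i in range(4):
  imaging.snapshot('side');f.append(sensors.get_state()['force'])
print(np.mean(f,0),sensors.get_state()['position'])"
```

```text
clock: 13.75
position: [0.5875, -0.0683, -0.0284]
orientation: [-0.0, 0.629, 0.778, 0.0]
force: [-1.0, 2.0, 4.6]
gripper_width: 0.0342
grasp_force: 59.8
[-0.07722433  2.35547744  4.94356871] [ 0.58749281 -0.06830206 -0.02838403]
```

```bash
python3 -m jog '[[0.3,[0.0005,-0.0025,0],0],[0.3,[0.001,-0.0049,0],0],[0.3,[0.0014,-0.0065,0],0],[0.3,[0.0014,-0.0065,0],0],[0.3,[0.0014,-0.0065,0],0]]'; python3 -c "
from h import *
f=[]
for i in range(4):
  imaging.snapshot('side');f.append(sensors.get_state()['force'])
print(np.mean(f,0),sensors.get_state()['position'])"
```

```text
clock: 14.37
position: [0.5877, -0.0702, -0.0284]
orientation: [-0.001, 0.629, 0.777, 0.001]
force: [-2.3, 7.8, 7.5]
gripper_width: 0.0341
grasp_force: 60.0
[-1.83119951  8.7825457   7.13141762] [ 0.58773629 -0.07020015 -0.02841456]
```

Contact: push is about 9 N, of which about 2 N is sliding friction. That puts the foot load near 4–5 N. I'll add a small nudge and check.

```bash
python3 -m jog '[[0.3,[0.0002,-0.0008,0],0],[0.3,[0.0002,-0.0008,0],0],[0.3,[0.0002,-0.0008,0],0]]'; python3 -c "
from h import *
f=[]
for i in range(6):
  imaging.snapshot('side');f.append(sensors.get_state()['force'])
print(np.mean(f,0),sensors.get_state()['position'])"
```

```text
clock: 14.82
position: [0.5877, -0.0702, -0.0284]
orientation: [-0.002, 0.629, 0.777, 0.001]
force: [-2.5, 11.1, 8.3]
gripper_width: 0.0342
grasp_force: 60.0
[-1.96039121 10.07320651  7.87355321] [ 0.58774227 -0.07020217 -0.0284365 ]
```

```bash
python3 -m jog '[[0.1,[0,0,0],0],[0,[0,0,0],0],[-0.1,[0,0,0],0],[-0.2,[0,0,0],0],[-0.3,[0,0,0],0],[-0.3,[0,0,0],0],[-0.3,[0,0,0],0]]'; python3 -m jog '[[-0.3,[0,0.003,0.01],0],[-0.3,[0,0.003,0.03],0],[-0.3,[0,0.003,0.06],0],[-0.3,[0,0.003,0.1],0],[-0.3,[0,0.003,0.15],0],[-0.3,[0,0.003,0.2],0],[-0.3,[0,0.003,0.25],0],[-0.3,[0,0.003,0.25],0],[-0.3,[0,0.003,0.25],0]]'
python3 -m jog '[[-0.3,[-0.03,0.1,0.03],0],[-0.3,[-0.06,0.2,0.05],0],[-0.3,[-0.1,0.3,0.05],0],[-0.3,[-0.15,0.4,0.05],0],[-0.3,[-0.15,0.4,0.05],0],[-0.3,[-0.15,0.4,0.05],0],[-0.3,[-0.15,0.4,0.05],0],[-0.3,[-0.15,0.4,0.05],0]]'
python3 - <<'E'
from h import *
F=np.array([.605,-.1375]);u=np.array([.2079,-.9781]);v=np.array([.9781,.2079])
C=np.zeros((600,640,3),np.uint8)
for c,o,(x,y) in(("top",0,(370,200)),("side",300,(365,225))):
    im=imaging.snapshot(c)
    for t in("wedge","short_foot","sealer"):
        for d in finder.mark_of(t,c)[:1]:
            q=np.array(d["xyz"][:2])-F;print(c,t,np.round(d["xyz"],4),round(d["conf"],2),np.round(1e3*np.array([q@u,q@v]),1))
    q=cv2.resize(im[y-37:y+38,x-80:x+80],None,fx=4,fy=4,interpolation=2);C[o:o+len(q)]=q
    P=wood(im,c,np.array(proj(c,[*(F-.06*u),.016])));G=np.array([ray(c,k,.018) for k in P])[:,:2]-F
    a=G@u;l=G@v;A=np.array([(k,(l[abs(a-k)<.004].min()+l[abs(a-k)<.004].max())/2) for k in np.linspace(a.min()+.008,a.max()-.008,7)])
    print("heel",a.min(),"front",a.max(),"lat",np.round(A[:,1]*1e3,1),"slope deg",np.degrees(np.polyfit(A[:,0],A[:,1],1)[0]))
cv2.imwrite("pics/f1.png",C)
E
```

```text
clock: 15.7
position: [0.5881, -0.0733, -0.0289]
orientation: [-0.0, 0.629, 0.778, -0.0]
force: [0.5, -0.1, 0.8]
gripper_width: 0.0551
grasp_force: 0.0
clock: 16.45
position: [0.5909, -0.0716, 0.1256]
orientation: [0.003, 0.628, 0.778, 0.002]
force: [0.5, 0.2, -0.7]
gripper_width: 0.0558
grasp_force: 0.0
clock: 17.12
position: [0.496, 0.171, 0.1503]
orientation: [-0.001, 0.627, 0.779, -0.001]
force: [0.0, -0.3, 0.9]
gripper_width: 0.0555
grasp_force: 0.0
top wedge [ 0.599  -0.1162  0.0027] 0.58 [-22.1  -1.4]
top short_foot [ 0.605  -0.1376  0.0428] 0.74 [ 0.1 -0. ]
top sealer [ 0.5002 -0.2515  0.0021] 0.59 [  89.7 -126.2]
heel -0.08850384054408965 front -0.01832282713085035 lat [-3.9 -4.2 -2.7 -3.  -3.2 -2.8 -2.3] slope deg 1.566374726345496
side wedge [ 0.718   0.2884 -0.0029] 0.68 [-393.1  199.1]
side short_foot [ 0.6038 -0.1354  0.0411] 0.67 [-2.3 -0.7]
side sealer [ 0.4957 -0.2531 -0.003 ] 0.87 [  90.3 -130.9]
heel -0.08745452859077105 front -0.028353086436198716 lat [-4.6 -6.1 -6.4 -6.4 -6.2 -7.2 -7.2] slope deg -2.84928088410331
```

View pics/f1.png

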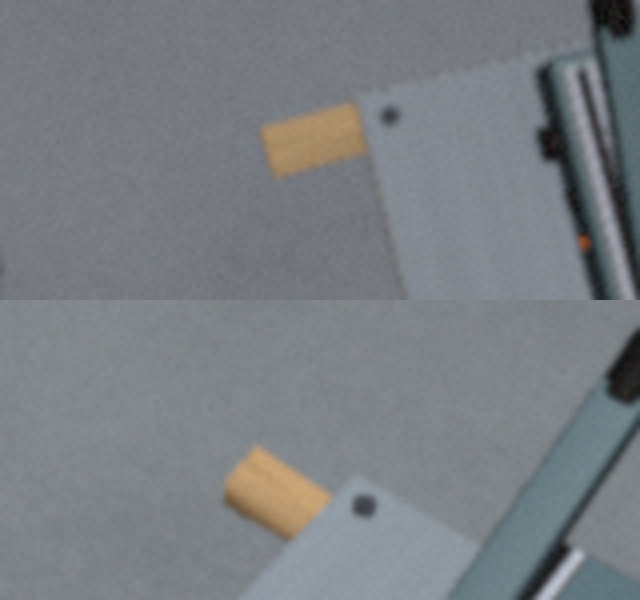

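The wedge sits under the short foot, flush with the plate, with its heel at crop (267,150) top and (240,470) side. The sealer hasn't moved, and the gripper is clear.

```bash
python3 -c "
from bench import job;print(job.hand_in())"
```

```text
the job is handed in; nothing more can be done
None
```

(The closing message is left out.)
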